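# Put the ring cutter away past the steel cups

## Robot

A 6-joint arm with a two-finger parallel gripper is mounted at the origin on a cart in front of the work surface, level with it; the furniture and walls round the work are solid. World frame = base frame: x ahead of the robot, y to its left, z up, the work surface at z = 0. Lengths are in mm, angles in rad, forces in N, time in s.
With the tool pointing down it reaches from about 300 to 850 mm from the base axis. Payload 5.4 kg.
Tool frame: the origin (TCP) lies between the finger pads; the fingertips stand ahead of it and the grasp point (between the pads) lies 8 mm behind it (env.tcp_to_tips is the z of the fingertips in the tool frame, in mm); z points along the fingers, y is the direction in which the jaws open and shut (so a half turn about z gives the same grasp; the last joint's range is limited). The gripper opens to 85 mm and grips with 20 to 120 N. Pads are 22 mm wide; open, the fingers measure 114 mm over their backs; the gripper's body (76 mm by 85 mm) begins 54 mm behind the grasp point. The pads swing forward as they close: fully open they stand 13 mm farther back than shut.
Start: joints at [1.073, 0.158, 1.597, -0, 1.386, -0.21], TCP at [163.22, 551.331, 242.299] pointing down, gripper open.
Joint ranges: [-2.91, 2.91], [-0.94, 2.29], [0.18, 2.7], [-1.29, 4.43], [0.17, 2.64], [-3, 3]. Speed limits (rad/s): [2.57, 2.57, 3.14, 3.14, 3.14, 3.14].

## Interface

Orientations are given as a unit quaternion [w, x, y, z].
In Python, from workcell import env gives the robot as it stands. The module is installed in compiled form; this text tells all that it offers.
- The arm moves only by the tool arm_command, never from a script. Its argument "increments" is a list of rows, each a list of 3 entries, a list of its own where there are three numbers: the shift along the tool's x, y, z in mm, then the turn about the tool's z in degrees, then the finger opening in mm, from 0 to 85.4. In form: [[[x, y, z], yaw, fingers], ...]. A call has 1 to 5 rows; each row is the pose to reach, as a shift and turn from the pose commanded when the call began, along the tool's axes at that moment; what a row does not reach only later rows make up. A row lasts 1/8 s, in which the tool goes at most 62.5 mm and 10.7 degrees, less where a joint would pass 70% of its speed; a pose out of reach is approached as far as the arm can. A call with a gripper value outside its range is refused whole. The fingers move at their own pace and stop on an object; "grip_force" is the grip in N (left out, the last holds). Time passes only in rows, so rows that repeat a pose let the fingers close. It gives the time, the measured TCP pose, the force and the opening at its end, in the units of the state.
- env.get_obs(): the state, without advancing time (a new reading comes with each control period).
- env.get_image(name): name is "side" or "top"; returns a dict with "frame" (480x640x3 uint8, red, green, blue), "intrinsics" (3x3 intrinsics, pixels), "extrinsics" (4x4, takes a point from camera to world coordinates). Camera axes: x right, y down, z forward; pixel columns grow to the right and rows downward; lengths in mm; the calibration is good to about 2 mm. A picture is of the moment at which its call begins. There is no depth.
- env.hand_in(): hands the job in, once; it reports no verdict.
The state is a dict: "t": time; "joints": joint angles; "joint_velocities": joint speeds; "joint_efforts": joint torques, N m; "eef_pos": TCP position; "orientation": TCP orientation; "contact_force": force on the tool from outside, world axes, zero at the start; "wrist_torque": the same for the moment, N m; "width": opening from 0.0 (shut) to 1.0 (fully open).
Only numpy, scipy, OpenCV 4.12 (cv2) and the standard library are available. Lean on these libraries where they do the work, as an engineer would, in place of code of your own. Each camera call takes 0.05 s, during which the arm holds its last target. There are 200 camera calls.

## Task

Put the larger of the two ring cutters away: keeping it flat on the table, push it with the fingers through the narrow gap between the two small steel cups that stand in front of the notched wooden rest, and on until it is fully home in the square notch of the rest, touching the back of the notch. Only push it, gently: do not pick it up or squeeze it, do not shove hard against the cups, leave the small cutter and the timer where they are, and finish clear of everything.

Things in the scene. Friction and masses are not known exactly. Their poses are not given: they have to be found in the camera images.
- large_cutter: The larger ring cutter, the one to push: plain tinplate ring standing with its rolled edge up, loose, 34 mm tall, about 30 g. Diameter 72 mm over the rolled upper edge (26 to 34 mm above the table), 68 mm below it. Origin: centre of its underside, z axis up. Starts on the robot's right. Treat its inside as closed: push on the outside.
- small_cutter: The smaller ring cutter, a bystander: same tinplate, loose, 54 mm diameter, 30 mm tall. Origin: centre of its underside.
- timer: Kitchen dial timer, a bystander: loose, round, 66 mm diameter, 55 mm tall. Origin: centre of its underside.
- egg_cup: Small steel cup with yellow filling, fixed to the table: one side of the gap. 42 mm tall, 67 mm diameter at the rim, tapering to about 50 mm at the foot. Origin: centre of its underside.
- flour_cup: Small steel cup with white filling, fixed to the table: the other side of the gap. 42 mm tall, 71 mm diameter at the rim, tapering to about 52 mm at the foot. Origin: centre of its underside. The cups' centres are 147 mm apart, so the rims leave 78 mm; they may have changed places.
- cutter_rest: Wooden block fixed to the table, 36 mm tall, 136 wide, 64 deep, with a square notch (92 mm wide, 36 deep, bevelled mouth) in its front, opening to its own -y. The way in, through the gap, is along its own +y (robot's left, turned up to 0.2 rad). Origin: on the table, mid-notch, where the large cutter's centre stands when it touches the notch's back, which is 36 mm behind (+y).
- gap (a point): Point on the table midway between the two cups' centres, 95 mm in front of the rest's origin (its -y side); same axes as the rest.
There are look-alikes about, which are no part of the job. Leave any black look-alike of the large_cutter alone.

How it is judged (in metres and radians):
On the way:
1. the large cutter is in the gap between the two cups (horizontal distance between large_cutter and gap below 0.025 m and height (world z) of large_cutter below 0.008 m), for 0.05 s.
At the end, for the whole second after the job is handed in: The large cutter stands flat and at rest in the notch of the rest, having come through the gap between the cups, its edge within 8 mm of the back of the notch; the small cutter and the timer are within 15 mm of where they were (y of large_cutter in the frame of cutter_rest above -0.008 m and horizontal distance between large_cutter and cutter_rest below 0.017 m and height (world z) of large_cutter below 0.005 m and angle between large_cutter's own z axis and vertical below 0.08 rad and linear speed of large_cutter below 0.02 m/s and distance of each of small_cutter, timer from where it was at the start of the episode below 0.015 m); the robot touches nothing.
It fails at once if the large cutter is lifted (8 mm) or tipped (0.3 rad) (height (world z) of large_cutter above 0.008 m or angle between large_cutter's own z axis and vertical above 0.3 rad).
It fails at once if the large cutter is squeezed or pushed with more than 20 N (contact force between the fingers and large_cutter above 20 N).
It fails at once if a cup is shoved with more than 20 N (contact force between anything else and egg_cup above 20 N or contact force between anything else and flour_cup above 20 N).
It fails at once if the small cutter or the timer is moved by more than 15 mm (distance of any of small_cutter, timer from where it was at the start of the episode above 0.015 m).
It also fails if it takes over 50 s, if anything falls off the work surface, if the arm or the gripper's body presses on something with over 40 N, if the wrist force passes 120 N, or if a joint passes its speed limit or range.

## Working session

There is one attempt and no reset: what is moved stays moved. The work goes in short steps, Python scripts to look and compute and a tool call to move; the robot and the scene stay as the last step left them, time stands still between calls to the robot, and variables do not carry over. Pictures are saved under pics/ and viewed, about 8 in all and at most 12, crops included, and the job is handed in when it is done.

Besides the shell and the picture viewer there is one more tool, called after "Request:" by a JSON object that holds its "name" and its "arguments", one argument or row to a line. arm_command: Moves the arm, as the interface text tells. Its arguments: {"type":"object","properties":{"increments":{"type":"array"},"grip_force":{"type":"number"}},"required":["increments"]}

```bash
mkdir -p pics; cat > h.py <<'E'
from workcell import env
import numpy as np, cv2
def snap(n,f):
    d=env.get_image(n); cv2.imwrite('pics/'+f+'.png',d['frame'][:,:,::-1]); np.savez('pics/'+f+'.npz',K=d['intrinsics'],T=d['extrinsics']); return d
def ray(c,px,z):
    K,T=np.array(c['K']),np.array(c['T']); r=T[:3,:3]@np.linalg.solve(K,[px[0],px[1],1.]); o=T[:3,3]
    return (o+r*(z-o[2])/r[2])[:2]
def proj(c,p):
    K,T=np.array(c['K']),np.array(c['T']); q=K@(T[:3,:3].T@(np.array(p,float)-T[:3,3])); return q[:2]/q[2]
E
python3 - <<'E'
from h import *
for n in('top','side'):
    d=snap(n,n+'0'); print(np.round(d['intrinsics'],1).tolist(),np.round(d['extrinsics'],2).tolist())
print(env.get_obs(),env.tcp_to_tips)
E
```

```text
[[474.6, 0.0, 320.1], [0.0, 474.6, 250.4], [0.0, 0.0, 1.0]] [[0.0, -1.0, 0.1, 411.83], [-1.0, -0.01, -0.02, 103.48], [0.02, -0.1, -1.0, 1217.13], [0.0, 0.0, 0.0, 1.0]]
[[467.2, 0.0, 321.2], [0.0, 467.2, 232.9], [0.0, 0.0, 1.0]] [[0.93, -0.23, 0.3, 216.3], [-0.38, -0.61, 0.7, -609.6], [0.02, -0.76, -0.65, 668.72], [0.0, 0.0, 0.0, 1.0]]
{'t': 0.1, 'joints': array([ 1.07288307e+00,  1.59021848e-01,  1.59811849e+00, -3.93850000e-05,
        1.38624074e+00, -2.10129793e-01]), 'joint_velocities': array([ 1.82892672e-04, -1.37060933e-03, -3.23239467e-03,  8.84307318e-04,
       -3.63450254e-05, -6.09003230e-04]), 'joint_efforts': array([-3.76894568e-04, -3.96993935e+01, -3.32335925e+01, -3.23507329e-04,
        4.24049169e-03, -3.14118267e-05]), 'eef_pos': array([162.98366787, 550.85157234, 241.38913743]), 'orientation': array([-2.91843794e-04,  1.43392054e-01,  9.89665559e-01, -8.45466765e-04]), 'contact_force': array([-0.10319611,  0.86869992,  0.54346609]), 'wrist_torque': array([ 0.00116499,  0.0089829 , -0.02382903]), 'width': 1.0001935713303627} 11.0
```

View pics/top0.png

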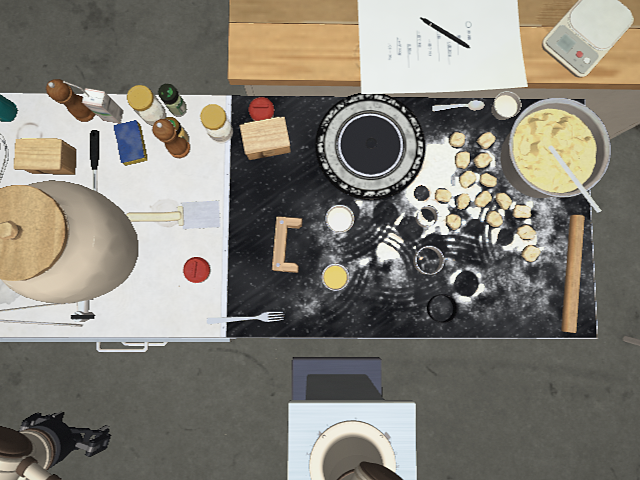

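View pics/side0.png

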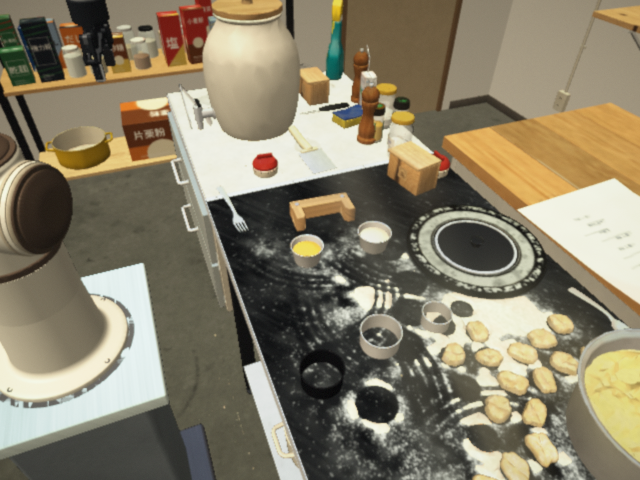

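The top view shows the large cutter near (430,261), the small cutter at (427,215) and the black look-alike at (441,307). The cups are at (340,218), white, and (335,277), yellow, and the rest is at (286,245) with its notch facing right (−y). Next I'll zoom in to measure.

```bash
python3 - <<'E'
from h import *
a=cv2.imread('pics/top0.png'); s=cv2.imread('pics/side0.png')
cv2.imwrite('pics/c1.png',cv2.resize(a[195:325,260:460],None,fx=4,fy=4,interpolation=cv2.INTER_CUBIC))
c=np.load('pics/top0.npz');cs=np.load('pics/side0.npz')
def blob(im,cond,box):
    x0,y0,x1,y1=box;m=np.zeros(im.shape[:2],np.uint8);m[y0:y1,x0:x1]=cond(im[y0:y1,x0:x1].astype(int))*255
    k=max(cv2.findContours(m,0,2)[0],key=cv2.contourArea);return k
yel=lambda i:(i[...,2]>150)&(i[...,0]<130)&(i[...,1]>120)
wh=lambda i:(i.min(-1)>200)
for nm,f,b in(('egg',yel,(315,255,360,300)),('flour',wh,(318,198,362,240))):
    k=blob(a,f,b);e=cv2.minEnclosingCircle(k);print(nm,e,ray(c,e[0],36),cv2.fitEllipse(k))
wood=lambda i:(i[...,2]-i[...,0]>35)&(i[...,2]>110)
k=blob(a,wood,(265,205,310,285));print(cv2.minAreaRect(k))
print([ray(c,p,36).round(1).tolist() for p in cv2.approxPolyDP(k,2,True)[:,0]],cv2.approxPolyDP(k,2,True)[:,0].tolist())
for n,p,z in(('L',(430,261),34),('S',(427,215),30),('B',(441,307),34)):print(n,ray(c,p,z))
E
```

```text
egg ((334.9761962890625, 277.0), 11.682421684265137) [461.18544706  45.17329761] ((334.8597106933594, 277.0099792480469), (22.23265838623047, 22.78261375427246), 97.84681701660156)
flour ((338.8035583496094, 219.55714416503906), 12.295534133911133) [605.80828097  35.67392917] ((339.0523376464844, 219.1287078857422), (23.141475677490234, 23.28184700012207), 63.988285064697266)
((286.4258728027344, 244.10226440429688), (25.902254104614258, 54.36008071899414), 4.969740390777588)
[[611.2, 193.7], [480.3, 201.9], [473.1, 142.2], [493.1, 142.4], [497.9, 174.8], [586.0, 165.8], [588.8, 130.7], [606.6, 130.8]] [[276, 217], [272, 269], [296, 272], [296, 264], [283, 262], [287, 227], [301, 226], [301, 219]]
L [ 502.55621296 -193.58211397]
S [ 620.09170592 -189.10136669]
B [ 387.96721434 -218.93676558]
```

View pics/c1.png

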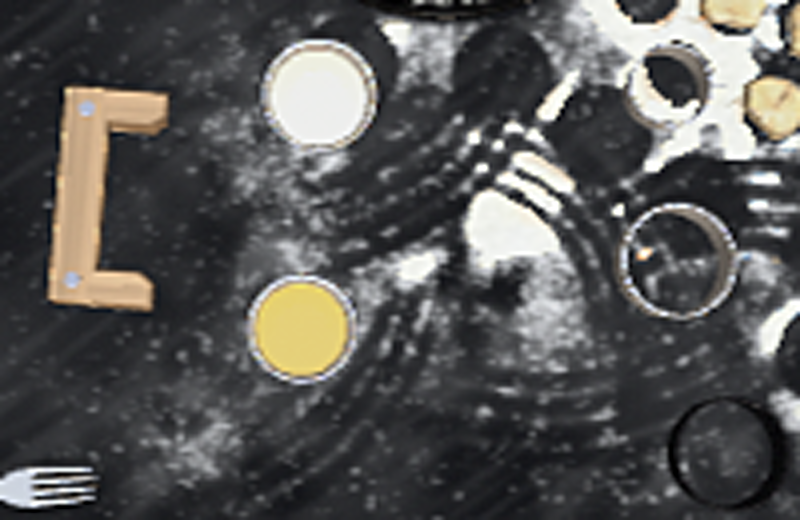

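The measurements agree with each other. The gap is at about (533,40), the rest's origin at about (540,135), the push axis d is about (0.07,0.998), and the large cutter is at about (504,−192). I'll set the fingers about 30 mm open so they form a cradle behind the ring, with tool x along d.

Request:
{"name": "arm_command", "arguments": {
  "increments": [
    [[-555,-687,0],77.5,30],
    [[-555,-687,0],77.5,30],
    [[-555,-687,0],77.5,30],
    [[-555,-687,0],77.5,30],
    [[-555,-687,0],77.5,30]
  ]
}}

```text
t: 0.72
eef_pos: [282.7, 260.7, 242.0]
orientation: [0.0, 0.577, 0.817, 0.0]
contact_force: [0.6, -0.7, -0.1]
width: 0.351
```

```bash
cat >> h.py <<'E'
def goal(x,y,z,ang=-4.0):
    from scipy.spatial.transform import Rotation as R
    o=env.get_obs();q=o['orientation'];r=R.from_quat([q[1],q[2],q[3],q[0]]).as_matrix();p=o['eef_pos']
    a=np.degrees(np.arctan2(r[1,1],r[0,1]))
    print('t',o['t'],'p',p.round(1),'jaw',a.round(2),'w',round(o['width'],3),'F',o['contact_force'].round(1),'j',o['joints'].round(2),'tips',env.tcp_to_tips)
    print('shift',(r.T@(np.array([x,y,z])-p)).round(1),'yaw',round(a-ang,2))
E
python3 -c "
from h import *
goal(500,-265,242)"
```

```text
t 0.725 p [282.7 260.7 242. ] jaw 19.49 w 0.351 F [ 0.6 -0.7 -0.1] j [ 0.43 -0.38  2.09 -0.    1.43  0.09] tips 11.0
shift [-5.681e+02  2.950e+01  1.000e-01] yaw 23.49
```

Request:
{"name": "arm_command", "arguments": {
  "increments": [
    [[-568,30,0],23.5,30],
    [[-568,30,0],23.5,30],
    [[-568,30,0],23.5,30],
    [[-568,30,0],23.5,30],
    [[-568,30,0],23.5,30]
  ]
}}

```text
t: 1.35
eef_pos: [404.0, -27.6, 242.2]
orientation: [0.0, 0.73, 0.684, 0.0]
contact_force: [0.5, -0.0, 0.7]
width: 0.35
```

```bash
python3 -c "
from h import *
goal(500,-272,80)"
```

```text
t 1.35 p [404.  -27.6 242.2] jaw -3.75 w 0.35 F [ 0.5 -0.   0.7] j [-0.37 -0.31  2.04  0.    1.41 -0.3 ] tips 11.0
shift [-237.6  111.7  162.2] yaw 0.25
```

Request:
{"name": "arm_command", "arguments": {
  "increments": [
    [[-238,112,0],0,30],
    [[-238,112,0],0,30],
    [[-238,112,0],0,30],
    [[-238,112,0],0,30],
    [[-238,112,60],0,30]
  ]
}}

```text
t: 1.98
eef_pos: [503.7, -276.5, 186.4]
orientation: [0.006, 0.731, 0.683, 0.0]
contact_force: [0.2, 0.8, -0.4]
width: 0.351
```

```bash
python3 -c "
from h import *
goal(500,-272,70)"
```

```text
t 1.975 p [ 503.7 -276.5  186.4] jaw -3.88 w 0.351 F [ 0.2  0.8 -0.4] j [-0.71  0.2   1.67 -0.    1.27 -0.64] tips 11.0
shift [  5.2  -5.2 116.3] yaw 0.12
```

Request:
{"name": "arm_command", "arguments": {
  "increments": [
    [[0,0,60],0,30],
    [[0,0,112],0,30],
    [[0,0,112],0,30]
  ]
}}

```text
t: 2.35
eef_pos: [496.6, -267.4, 65.4]
orientation: [-0.006, 0.73, 0.684, -0.001]
contact_force: [0.9, -1.0, 0.7]
width: 0.352
```

```bash
python3 - <<'E'
from h import *
goal(500,-272,25)
snap('side','side1');snap('top','top1')
a=cv2.imread('pics/side1.png')[260:430,270:490];b=cv2.imread('pics/top1.png')[190:320,380:560]
f=lambda i:cv2.resize(i,(390,300),interpolation=cv2.INTER_CUBIC)
cv2.imwrite('pics/c2.png',np.hstack([f(a),f(b)]))
E
```

```text
t 2.35 p [ 496.6 -267.4   65.4] jaw -3.71 w 0.352 F [ 0.9 -1.   0.7] j [-0.71  0.34  1.75 -0.    1.06 -0.64] tips 11.0
shift [-4.7  4.1 40.4] yaw 0.29
```

View pics/c2.png

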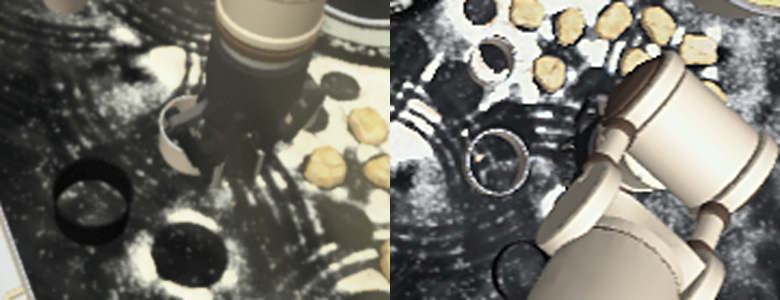

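The cutter hasn't moved and the fingers stand behind it. I'll descend and start pushing.

Request:
{"name": "arm_command", "arguments": {
  "increments": [
    [[0,0,30],0,30],
    [[0,0,45],0,30],
    [[8,0,45],0,30],
    [[16,1,45],0,30],
    [[22,1,45],0,30]
  ]
}}

```text
t: 3.08
eef_pos: [503.4, -248.1, 26.5]
orientation: [0.001, 0.729, 0.684, 0.0]
contact_force: [-0.4, 0.6, 1.4]
width: 0.352
```

Request:
{"name": "arm_command", "arguments": {
  "increments": [
    [[5,0,0],0,30],
    [[10,0,0],0,30],
    [[16,0,0],0,30],
    [[23,0,0],0,30],
    [[31,1,0],0,30]
  ]
}}

```text
t: 3.7
eef_pos: [505.6, -217.1, 25.3]
orientation: [0.0, 0.73, 0.684, -0.0]
contact_force: [0.6, -0.3, 0.6]
width: 0.351
```

Request:
{"name": "arm_command", "arguments": {
  "increments": [
    [[9,1,0],0,30],
    [[18,2,0],0,30],
    [[27,3,0],0,30],
    [[36,4,0],0,30],
    [[45,5,0],0,30]
  ]
}}

```text
t: 4.32
eef_pos: [513.5, -172.3, 25.3]
orientation: [0.0, 0.73, 0.684, -0.0]
contact_force: [0.0, -0.2, -0.3]
width: 0.351
```

```bash
python3 - <<'E'
from h import *
goal(530,-5,25)
snap('side','side2');snap('top','top2')
a=cv2.imread('pics/side2.png')[160:400,240:550];b=cv2.imread('pics/top2.png')[180:320,280:460]
f=lambda i:cv2.resize(i,(390,300),interpolation=cv2.INTER_CUBIC)
cv2.imwrite('pics/c3.png',np.hstack([f(a),f(b)]))
E
```

```text
t 4.325 p [ 513.5 -172.3   25.3] jaw -3.7 w 0.351 F [ 0.  -0.2 -0.3] j [-0.55  0.35  1.84 -0.    0.95 -0.48] tips 11.0
shift [168.    5.6   0.3] yaw 0.3
```

View pics/c3.png

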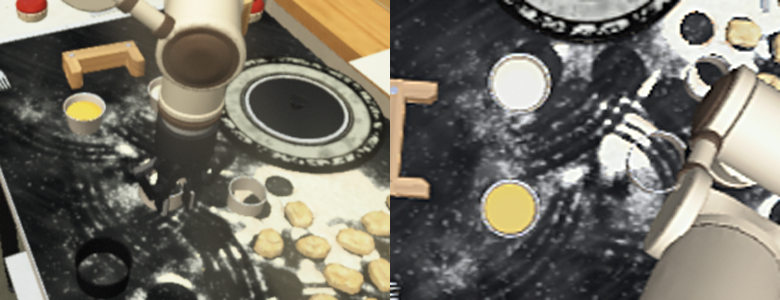

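Both views show the ring cradled, with its centre at about (517,−125), in line with the tool. I'll continue with a few mm of sideways correction.

Request:
{"name": "arm_command", "arguments": {
  "increments": [
    [[10,1,0],0,30],
    [[20,2,0],0,30],
    [[30,3,0],0,30],
    [[40,4,0],0,30],
    [[50,5,0],0,30]
  ]
}}

```text
t: 5.05
eef_pos: [521.7, -122.6, 25.3]
orientation: [-0.0, 0.73, 0.684, 0.0]
contact_force: [-0.1, -0.6, -0.8]
width: 0.354
```

Request:
{"name": "arm_command", "arguments": {
  "increments": [
    [[8,0,0],0,30],
    [[16,0,0],0,30],
    [[24,0,0],0,30],
    [[30,0,0],0,30],
    [[30,0,0],0,30]
  ]
}}

```text
t: 5.68
eef_pos: [523.5, -93.0, 25.3]
orientation: [-0.0, 0.729, 0.684, -0.0]
contact_force: [0.2, 0.8, -0.8]
width: 0.351
```

```bash
python3 - <<'E'
from h import *
goal(530,-5,25)
snap('top','top3');b=cv2.imread('pics/top3.png')[190:310,260:440]
cv2.imwrite('pics/c4.png',cv2.resize(b,None,fx=4,fy=4,interpolation=cv2.INTER_CUBIC))
E
```

```text
t 5.675 p [523.5 -93.   25.3] jaw -3.67 w 0.351 F [ 0.2  0.8 -0.8] j [-0.4   0.33  1.87  0.    0.94 -0.34] tips 11.0
shift [88.3  0.8  0.3] yaw 0.33
```

View pics/c4.png

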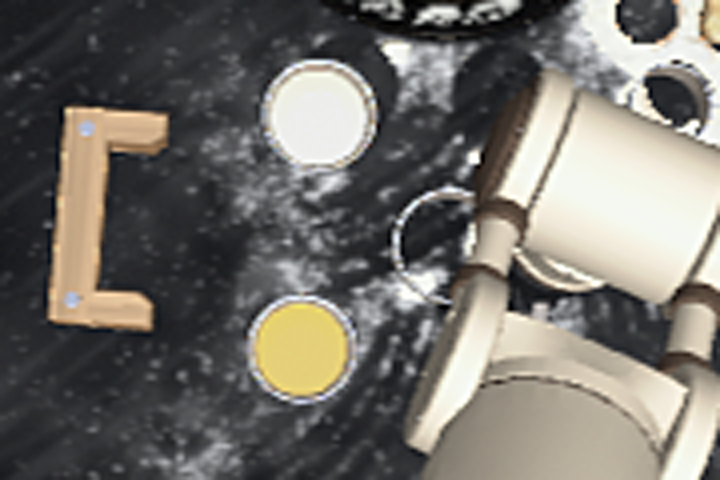

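In the crop the ring centre is at (450,245), the gap middle at (311,232) and the notch home at about (163,221). The ring needs about 2 mm more sideways before the gap and about 1 mm after it.

Request:
{"name": "arm_command", "arguments": {
  "increments": [
    [[8,0.5,0],0,30],
    [[16,1,0],0,30],
    [[24,1.5,0],0,30],
    [[32,2,0],0,30],
    [[40,2,0],0,30]
  ]
}}

```text
t: 6.35
eef_pos: [528.2, -53.0, 25.3]
orientation: [0.0, 0.73, 0.684, 0.0]
contact_force: [0.3, 0.4, 0.1]
width: 0.35
```

Request:
{"name": "arm_command", "arguments": {
  "increments": [
    [[8,0,0],0,30],
    [[16,0,0],0,30],
    [[24,0,0],0,30],
    [[32,0,0],0,30],
    [[36,0,0],0,30]
  ]
}}

```text
t: 6.98
eef_pos: [530.5, -17.2, 25.3]
orientation: [0.0, 0.729, 0.684, -0.0]
contact_force: [0.4, 0.0, 0.6]
width: 0.354
```

```bash
python3 - <<'E'
from h import *
goal(537,91,25)
snap('side','side5');snap('top','top5');a=cv2.imread('pics/side5.png')[160:300,240:440];b=cv2.imread('pics/top5.png')[190:310,260:380]
cv2.imwrite('pics/c5.png',np.hstack([cv2.resize(i,(400,400),interpolation=cv2.INTER_CUBIC) for i in(a,b)]))
E
```

```text
t 6.975 p [530.5 -17.2  25.3] jaw -3.68 w 0.354 F [0.4 0.  0.6] j [-0.26  0.33  1.87 -0.    0.94 -0.2 ] tips 11.0
shift [108.4  -0.4   0.3] yaw 0.32
```

View pics/c5.png

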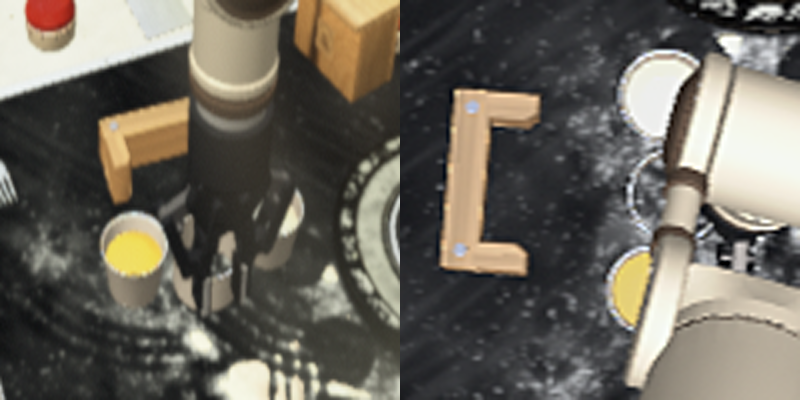

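The ring is in the gap with clearance on both sides and the force is still nil. Before going between the cups I'll check how high the finger knuckles sit.

```bash
python3 - <<'E'
from h import *
c=np.load('pics/side5.npz');K,T=c['K'],c['T']
for u,v in((165,215),(188,265),(290,195),(207,310),(240,300)):
    p=(240+u/2,160+v*.35);r=T[:3,:3]@np.linalg.solve(K,[*p,1.]);o=T[:3,3];print((u,v),(o+r*(-20-o[1])/r[1]).round(0))
cv2.imwrite('pics/c6.png',cv2.resize(cv2.imread('pics/side5.png')[205:285,280:400],None,fx=6,fy=6,interpolation=cv2.INTER_CUBIC))
E
```

```text
(165, 215) [469. -20. 117.]
(188, 265) [494. -20.  66.]
(290, 195) [600. -20.  95.]
(207, 310) [516. -20.  16.]
(240, 300) [553. -20.  13.]
```

View pics/c6.png

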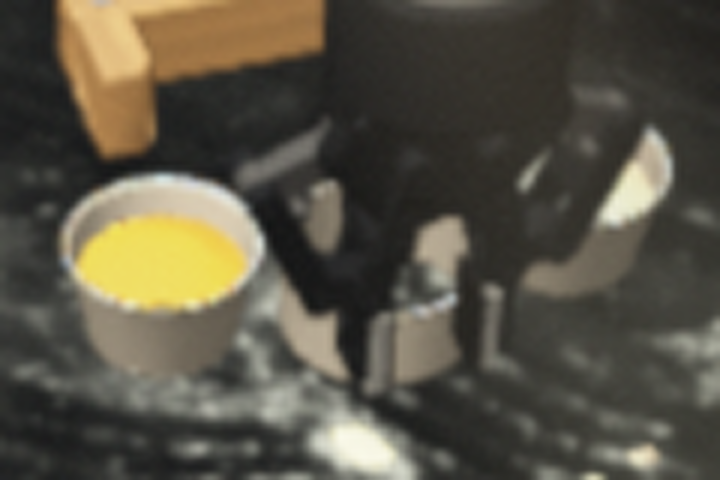

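The knuckles flare out only above z≈60 mm and the cup rims are at 42 mm, so there is clearance. I'll raise the tool 3 mm and go on.

Request:
{"name": "arm_command", "arguments": {
  "increments": [
    [[8,0,-3],0,30],
    [[16,0,-3],0,30],
    [[24,0.5,-3],0,30],
    [[32,0.5,-3],0,30],
    [[40,0.5,-3],0,30]
  ]
}}

```text
t: 7.7
eef_pos: [533.5, 22.8, 28.2]
orientation: [-0.0, 0.73, 0.684, -0.0]
contact_force: [0.1, -0.2, -0.7]
width: 0.355
```

Request:
{"name": "arm_command", "arguments": {
  "increments": [
    [[8,0,0],0,30],
    [[16,0,0],0,30],
    [[24,0.5,0],0,30],
    [[32,0.5,0],0,30],
    [[40,0.5,0],0,30]
  ]
}}

```text
t: 8.32
eef_pos: [536.7, 62.6, 28.3]
orientation: [0.0, 0.73, 0.684, -0.0]
contact_force: [-0.5, 0.2, -0.1]
width: 0.349
```

Request:
{"name": "arm_command", "arguments": {
  "increments": [
    [[3,0,0],0,30],
    [[6,0,0],0,30],
    [[9,0,0],0,30],
    [[12,0,0],0,30],
    [[15,0,0],0,30]
  ]
}}

```text
t: 8.95
eef_pos: [537.6, 77.1, 28.3]
orientation: [-0.0, 0.73, 0.684, 0.0]
contact_force: [-0.9, 0.2, 0.6]
width: 0.346
```

```bash
python3 - <<'E'
from h import *
goal(537,91,28)
d=snap('side','side6');snap('top','top6');a=cv2.imread('pics/side6.png')[170:270,270:400];b=cv2.imread('pics/top6.png')[190:300,260:380]
cv2.imwrite('pics/c7.png',np.hstack([cv2.resize(i,(400,400),interpolation=cv2.INTER_CUBIC) for i in(a,b)]))
E
```

```text
t 8.95 p [537.6  77.1  28.3] jaw -3.72 w 0.346 F [-0.9  0.2  0.6] j [-0.08  0.35  1.83  0.    0.96 -0.02] tips 11.0
shift [13.8 -1.5  0.3] yaw 0.28
```

View pics/c7.png

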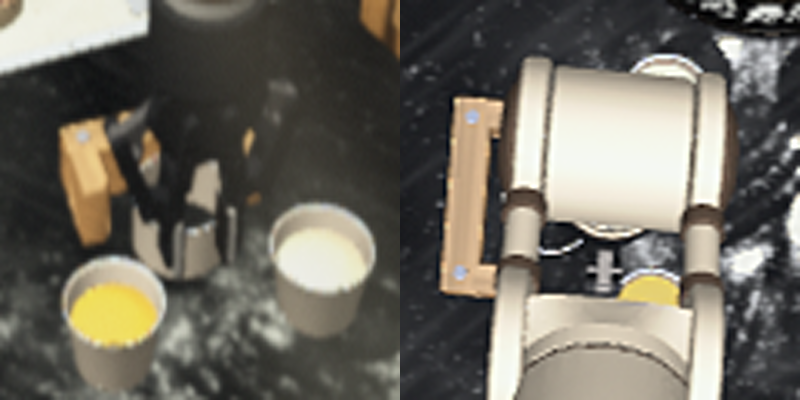

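The ring is entering the notch and is centred. From here I'll creep in, watching the force.

Request:
{"name": "arm_command", "arguments": {
  "increments": [
    [[2,0,0],0,30],
    [[4,0,0],0,30],
    [[6,0,0],0,30],
    [[8,0,0],0,30],
    [[10,0,0],0,30]
  ]
}}

```text
t: 9.68
eef_pos: [538.3, 87.1, 28.3]
orientation: [0.0, 0.73, 0.684, 0.0]
contact_force: [-0.3, -0.1, 0.4]
width: 0.352
```

Request:
{"name": "arm_command", "arguments": {
  "increments": [
    [[1,0,0],0,30],
    [[1.5,0,0],0,30],
    [[2,0,0],0,30],
    [[2,0,0],0,30]
  ]
}}

```text
t: 10.18
eef_pos: [538.4, 89.0, 28.3]
orientation: [-0.0, 0.73, 0.684, -0.0]
contact_force: [0.4, -0.5, -0.9]
width: 0.351
```

Request:
{"name": "arm_command", "arguments": {
  "increments": [
    [[0.5,0,0],0,30],
    [[1,0,0],0,30],
    [[1,0,0],0,30]
  ]
}}

```text
t: 10.55
eef_pos: [538.4, 90.1, 28.3]
orientation: [-0.0, 0.73, 0.684, -0.0]
contact_force: [0.2, 0.2, -0.3]
width: 0.35
```

Request:
{"name": "arm_command", "arguments": {
  "increments": [
    [[0.5,0,0],0,30],
    [[1,0,0],0,30],
    [[1,0,0],0,30]
  ]
}}

```text
t: 10.92
eef_pos: [538.5, 91.0, 28.3]
orientation: [-0.0, 0.73, 0.684, 0.0]
contact_force: [-0.2, -0.4, -0.1]
width: 0.351
```

Request:
{"name": "arm_command", "arguments": {
  "increments": [
    [[0.5,0,0],0,30],
    [[1,0,0],0,30],
    [[1,0,0],0,30]
  ]
}}

```text
t: 11.3
eef_pos: [538.6, 92.0, 28.3]
orientation: [-0.0, 0.73, 0.684, 0.0]
contact_force: [-0.8, 0.1, 0.4]
width: 0.349
```

Request:
{"name": "arm_command", "arguments": {
  "increments": [
    [[0.5,0,0],0,30],
    [[1,0,0],0,30],
    [[1,0,0],0,30]
  ]
}}

```text
t: 11.68
eef_pos: [538.7, 92.8, 28.3]
orientation: [0.0, 0.73, 0.684, -0.0]
contact_force: [-0.4, -1.7, -0.6]
width: 0.35
```

Request:
{"name": "arm_command", "arguments": {
  "increments": [
    [[0.5,0,0],0,30],
    [[0.8,0,0],0,30],
    [[0.8,0,0],0,30]
  ]
}}

```text
t: 12.05
eef_pos: [538.8, 93.2, 28.3]
orientation: [0.0, 0.73, 0.684, -0.0]
contact_force: [1.2, -4.9, -0.5]
width: 0.35
```

```bash
python3 - <<'E'
from h import *
goal(537,91,28)
snap('side','side7');snap('top','top7');a=cv2.imread('pics/side7.png')[170:270,270:400];b=cv2.imread('pics/top7.png')[205:285,260:340]
cv2.imwrite('pics/c8.png',np.hstack([cv2.resize(i,(400,400),interpolation=cv2.INTER_CUBIC) for i in(a,b)]))
E
```

```text
t 12.05 p [538.8  93.2  28.3] jaw -3.7 w 0.35 F [ 1.2 -4.9 -0.5] j [-0.05  0.36  1.82 -0.    0.96  0.02] tips 11.0
shift [-2.3 -1.6  0.3] yaw 0.3
```

View pics/c8.png

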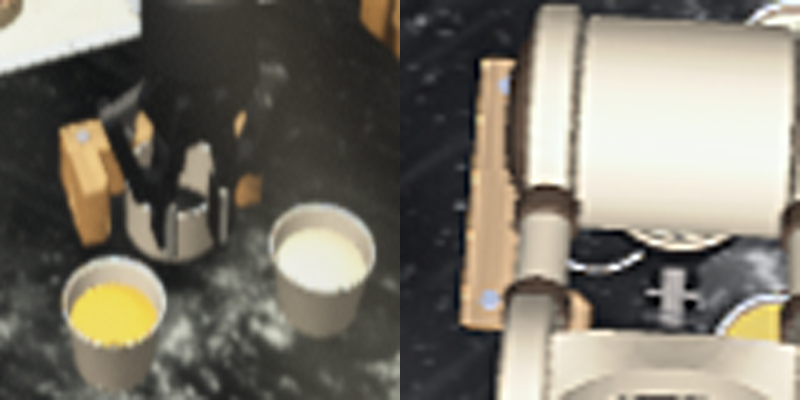

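The force rose to 5 N at the expected depth, so the ring is touching the back of the notch. I'll back straight off and lift clear.

Request:
{"name": "arm_command", "arguments": {
  "increments": [
    [[-2,0,0],0,30],
    [[-8,0,0],0,30],
    [[-18,0,0],0,30],
    [[-20,0,0],0,30],
    [[-20,0,-25],0,30]
  ]
}}

```text
t: 12.78
eef_pos: [535.4, 73.6, 51.7]
orientation: [-0.002, 0.73, 0.684, -0.002]
contact_force: [0.0, 0.7, -0.6]
width: 0.351
```

Request:
{"name": "arm_command", "arguments": {
  "increments": [
    [[0,0,-50],0,30],
    [[-20,0,-100],0,30],
    [[-80,0,-150],0,30],
    [[-140,0,-150],0,30],
    [[-200,0,-150],0,30]
  ]
}}

```text
t: 13.4
eef_pos: [525.4, -120.1, 204.8]
orientation: [0.001, 0.729, 0.684, 0.001]
contact_force: [1.0, 0.2, 0.4]
width: 0.351
```

Request:
{"name": "arm_command", "arguments": {
  "increments": [
    [[-50,0,0],0,30],
    [[-100,0,0],0,30],
    [[-100,0,0],0,30],
    [[-100,0,0],0,30]
  ]
}}

```text
t: 13.9
eef_pos: [518.4, -217.5, 202.9]
orientation: [-0.0, 0.73, 0.684, 0.0]
contact_force: [0.8, 1.4, -0.2]
width: 0.353
```

```bash
python3 - <<'E'
from h import *
goal(537,91,28)
snap('side','side8');snap('top','top8');a=cv2.imread('pics/side8.png')[160:270,270:400];b=cv2.imread('pics/top8.png')[205:295,260:360]
cv2.imwrite('pics/c9.png',np.hstack([cv2.resize(i,(400,360),interpolation=cv2.INTER_CUBIC) for i in(a,b)]))
p=cv2.imread('pics/top0.png').astype(int);q=cv2.imread('pics/top8.png').astype(int)
for n,(x,y) in dict(small=(427,215),t1=(197,270),t2=(261,108)).items():print(n,np.abs(p-q)[y-16:y+16,x-16:x+16].mean())
E
```

```text
t 13.9 p [ 518.4 -217.5  202.9] jaw -3.73 w 0.353 F [ 0.8  1.4 -0.2] j [-0.61  0.16  1.68  0.    1.31 -0.55] tips 11.0
shift [308.9  -1.4 175.2] yaw 0.27
small 0.4527994791666667
t1 0.4680989583333333
t2 0.6754557291666666
```

View pics/c9.png

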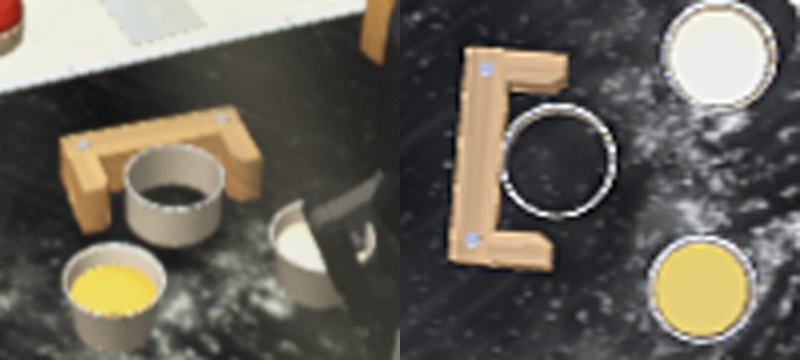

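The ring is flat against the back of the notch and centred. In the crop its left edge is at 502 and the notch back is at about 503. The small cutter and both timers match their first-picture pixels, and the arm is clear.

```bash
python3 -c "
from h import *
print(env.hand_in())"
```

```text
the job is handed in; nothing more can be done
None
```

The large cutter is in the notch of the rest, and the job was handed in after about 14 s of robot time. No verdict was reported. I pushed it flat along the table with the two fingertips held about 30 mm apart as a cradle, through the gap between the cups and on into the notch.

- **Forces:** Readings between moves stayed at noise level until the ring touched the back of the notch. Contact there read about 5 N, and I backed off straight away and lifted clear.
- **Final position:** The last pictures show the ring flat and centred, with its edge at the notch's back (within about a pixel, roughly 2.5 mm).
- **Bystanders:** The areas around the small cutter and both red timers match the first picture. I didn't need to work out which timer is the real one.
- **Clearance:** The arm finished about 200 mm above the table, away from everything.

No check failed. The only disagreement was that the ring touched the back about 2 mm farther in than I had estimated, which is within the camera calibration.

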